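Bring the stone before the viewer and aim the spot lamp

ROBOT

A 6-joint arm with a two-finger parallel gripper is mounted at the origin on the work surface. World frame = base frame: x ahead of the robot, y to its left, z up, the work surface at z = 0. Lengths are in m, angles in degrees, forces in N, time in s.
With the tool pointing down it reaches from about 0.375 to 0.9 m from the base axis. Payload 3.1 kg.
Tool frame: the origin (TCP) lies midway between the tips of the shut fingers; the grasp point (between the pads) lies bot.hold_point_z behind it (bot.hold_point_z is the distance from the TCP to the grasp point, in m); z points along the fingers, y is the direction in which the jaws open and shut (so a half turn about z gives the same grasp; the last joint's range is limited). The gripper opens to 87 mm and grips with 3 to 60 N. Pads are 19 mm wide; open, the fingers measure 117 mm over their backs; the gripper's body (75 mm by 190 mm) begins 51 mm behind the grasp point.
Start: joints at [-73.883, 30.224, 82.088, -0, 67.689, -10.227], TCP at [0.277, -0.56, 0.223] pointing down, gripper open.
Joint ranges: [-176.69, 176.69], [-43.24, 126.21], [12.49, 139.97], [-82, 262], [0, 151.66], [-163.58, 163.58]. Speed limits (degrees/s): [159.86, 159.86, 180, 180, 180, 180].

INTERFACE

Orientations are given as a 3x3 rotation matrix whose columns are the frame's x, y, z axes.
In Python, from rig import bot, vision gives the robot as it stands.
- The arm moves only by the shell command python3 -m inch 'ROWS'. ROWS is JSON, a list of rows, each a list of 5 numbers: the finger opening in mm, from 0 to 87, then the shift along the tool's x, y, z in mm, then the turn about the tool's z in rad. In form: [[hand, dx, dy, dz, roll], ...]. A call has 1 to 8 rows; each row is the pose to reach, as a shift and turn from the pose measured when the call began, along the tool's axes at that moment; what a row does not reach only later rows make up. A row lasts 1/10 s, in which the tool goes at most 50 mm and 8.59 degrees, less where a joint would pass 70% of its speed; a pose out of reach is approached as far as the arm can. A call with a gripper value outside its range is refused whole. The fingers move at their own pace and stop on an object; the grip force is fixed at half the most. Time passes only in rows, so rows that repeat a pose let the fingers close. It gives the time, the measured TCP pose, the force and the opening at its end, in the units of the state.
- bot.read_state(): the state, without advancing time (a new reading comes with each control period).
- vision.capture(name): name is "scene" or "top"; returns (picture, depth): 400x640x3 uint8, red, green, blue; 400x640 float32, m along the optical axis (not along the pixel's ray), 0 where there is no reading.
- vision.camera_model(name): a dict with "intrinsics" (3x3 intrinsics, pixels), "dist" ([k1, k2, p1, p2, k3] as OpenCV has them; the pictures are not rectified), "camera_from_world" (4x4, takes a point from world to camera coordinates). Camera axes: x right, y down, z forward; pixel columns grow to the right and rows downward; lengths in m; the calibration is good to about 2 mm. A picture is of the moment at which its call begins. camera_model takes no time and is no camera call.
- bot.hand_in(): hands the job in, once; it reports no verdict.
The state is a dict: "time_s": time; "joint_positions": joint angles; "qvel": joint speeds; "tau": joint torques, N m; "position": TCP position; "tcp_rot": TCP orientation; "force": force on the tool from outside, world axes, zero at the start; "moment": the same for the moment, N m; "opening": opening from 0.0 (shut) to 1.0 (fully open).
Only numpy, scipy, OpenCV 4.12 (cv2) and the standard library are available. Lean on these libraries where they do the work, as an engineer would, in place of code of your own. Each camera call takes 0.05 s, during which the arm holds its last target. There are 200 camera calls.

TASK

Set up the stone for viewing: with a fingertip, push on a spoke of the round stage until the stone stands squarely in front of the viewer's lens, with the mirror behind it, and push the arm of the spot lamp round until the lamp points straight at the stone where it then stands. Only push: do not pinch a spoke or the lamp between the fingers, do not lift or shift the lamp's stand, keep off the stone, its holder, the mirror and the viewer, and leave everything else on the bench where it is.

Things in the scene. Friction and masses are not known exactly. Their poses are not given: they have to be found in the camera images.
- lens (a point): Centre of the viewer's front lens, 84 mm above the bench. The viewer, a level microscope tube bolted down beyond the stage, looks along this point's -x across the stage's axis, which is 115 mm away. Black lens barrel 44 mm in diameter, then aluminium tube and a white camera box.
- stage_axis (a point): Centre of the top of the round stage: an aluminium disc 160 mm in diameter, 14 mm thick, top 44 mm above the bench, turning all the way round about its upright axis on a fixed housing. Four steel spokes stick out level from its rim at 45, 135, 225 and 315 degrees (anticlockwise from above) from this point's +x. That +x turns with the stage and points from the axis to the stone.
- stage (a joint): Turn of the stage in rad, anticlockwise from above; 0 (or any whole turn) when the stone is squarely in front of the lens, pi when it is on the far side from it. It turns against light friction (0.08 N m, about 0.7 N at the spokes) and stays where it is left.
- stone (a point): Middle of the clear cut stone, 13 mm across, on the small post of its holder, 50 mm from the stage's axis and 84 mm above the bench.
- stone_holder: Holder fixed on the stage: an aluminium block 34 x 32 x 26 mm near the rim with the stone on a round cup on top; close to the stage's axis a flat mirror 34 x 75 mm stands behind the stone, facing it and leaning back from it by 30 degrees, its top 118 mm above the bench, black knobs at its sides. Origin on the stage's axis on the disc's top; +x towards the stone.
- spokes_ccw: The anticlockwise flanks (seen from above) of the four spokes: straight steel bars 8 mm thick, ending 145 mm from the stage's axis, centre line 37 mm above the bench. They pass under the lens, which leaves 62 mm, and 20 mm short of the viewer's foot. Origin on the stage's axis, 30 mm above the bench.
- spokes_cw: The clockwise flanks of the four spokes. Origin as above.
- viewer: The whole viewer with its foot (90 mm wide, 165 to 265 mm from the stage's axis); it ends 287 mm from the axis and is 109 mm high. Origin on the bench at the stage's axis; +x points from the axis to the lens and along the tube.
- lamp_stand: Loose spot-lamp stand, 1.4 kg: round steel foot 100 mm in diameter and 20 mm high, thin upright post 14 mm in diameter. Origin on the bench under the post.
- lamp_pivot (a point): Where the lamp's arm turns on its post, 155 mm above the bench, on a hub 26 mm in diameter. The arm and, seen from above, the lamp's beam run along this point's +x: a level steel bar 10 mm thick from 13 to 98 mm from the post, then the lamp head, 31 mm thick and 65 mm long, sloping 20 degrees down. A short black knob sticks out 28 mm to the rear.
- lamp_nose (a point): Middle of the lamp's front glass, 161 mm from the post along the arm and 133 mm above the bench.
- lamp_arm (a joint): Turn of the lamp's arm on its stand in rad, anticlockwise from above; 0 when the arm points along the stand's own +x. It swings freely from -2.6 to 2.6 against light friction (0.05 N m, about 0.7 N at 70 mm from the post) and stays where it is left.
- lamp_arm_left: The left flank (its +y side) of the lamp's bar, head and rear knob. Origin at the pivot.
- lamp_arm_right: The right flank (its -y side) of the lamp's bar, head and rear knob. Origin at the pivot.
- loupe: Loose black round folding loupe, 46 mm in diameter, 19 mm high, between stage and lamp. Origin under its centre, as for all that follow.
- tweezers: Loose dark steel tweezers, 145 mm long along its x, 7 mm high, to the left of the stage.
- jar: Loose small glass jar with white cap, 40 mm in diameter, 45 mm high, to the right of the lamp.
- gem_box: Loose square white stone box with clear lid, 40 x 40 x 20 mm, at the far left of the stage.
- calculator: Loose grey calculator, 140 x 80 x 17 mm, at the front left.
- caliper: Loose caliper, 190 mm long along its x, 15 mm high, beyond the lamp.
- dish: Loose white ceramic dish, 90 mm in diameter, 14 mm high, at the front right.

How it is judged:
By the outcome, as a careful person would: the job done as asked, in the order asked, and still so for the second after the job is handed in, with the robot touching nothing.
It also fails if it takes over 72 s, if anything falls off the work surface, if the arm or the gripper's body presses on something with over 40 N, if the wrist force passes 120 N, or if a joint passes its speed limit or range.

## Working session

There is one attempt and no reset: what is moved stays moved. The work goes in short steps, Python scripts to look and compute and a shell command to move; the robot and the scene stay as the last step left them, time stands still between calls to the robot, and variables do not carry over. Pictures are saved under pics/ and viewed, about 8 in all and at most 12, crops included, and the job is handed in when it is done.

```bash
ls; mkdir -p pics; cat > h.py <<'E'
import numpy as np, cv2
from rig import bot, vision
def cap(n,f=None):
    p,d=vision.capture(n)
    if f: cv2.imwrite('pics/'+f,cv2.cvtColor(p,cv2.COLOR_RGB2BGR))
    return p,d
def ray(n,uv):
    m=vision.camera_model(n);K=np.array(m['intrinsics']);T=np.array(m['camera_from_world'])
    q=cv2.undistortPoints(np.array(uv,float).reshape(-1,1,2),K,np.array(m['dist'],float)).reshape(-1,2)
    R=T[:3,:3];c=-R.T@T[:3,3]
    return c,np.c_[q,np.ones(len(q))]@R
def onz(n,uv,z):
    c,d=ray(n,uv); return c+d*((z-c[2])/d[:,2])[:,None]
def proj(n,P):
    m=vision.camera_model(n);T=np.array(m['camera_from_world'])
    return cv2.projectPoints(np.array(P,float).reshape(-1,1,3),cv2.Rodrigues(T[:3,:3])[0],T[:3,3],np.array(m['intrinsics']),np.array(m['dist'],float))[0].reshape(-1,2)
def cloud(n,d):
    v,u=np.mgrid[0:400,0:640]
    c,r=ray(n,np.c_[u.ravel(),v.ravel()])
    return (c+r*d.reshape(-1,1)).reshape(400,640,3)
E
python3 - <<'E'
from h import *
for n in('scene','top'):
    cap(n,n+'0.png'); m=vision.camera_model(n); print(n,ray(n,[[320,200]]),m['dist'])
s=bot.read_state();print(s['position'],s['tcp_rot'],s['time_s'],s['opening'],s['force'],bot.hold_point_z)
E
```

```text
pics
scene (array([ 1.08276582, -0.24224772,  0.95230741]), array([[-0.56180352,  0.22875734, -0.79512902]])) [-0.06668928  0.          0.          0.          0.        ]
top (array([ 0.32766736, -0.00593423,  0.95849978]), array([[ 0.2055469 , -0.00255981, -0.97864465]])) [-0.03905647  0.          0.          0.          0.        ]
[ 0.27717136 -0.55942973  0.22166894] [[ 8.96145027e-01  4.43760921e-01 -5.79193086e-04]
 [ 4.43761183e-01 -8.96143085e-01  1.89306967e-03]
 [ 3.21030462e-04 -1.95348838e-03 -9.99998040e-01]] 0.1 1.000411554659231 [0.0198317  0.07185037 0.90644765] 0.0187
```

View pics/scene0.png

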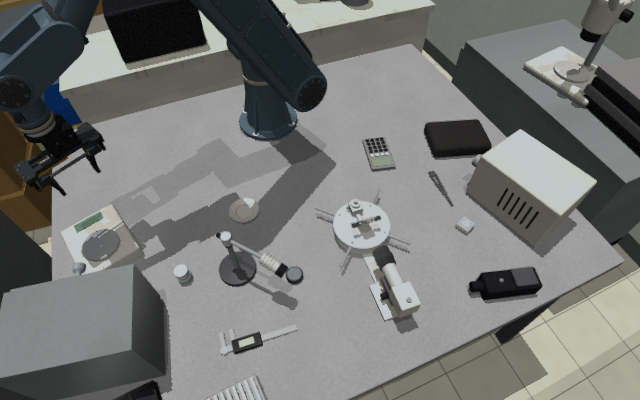

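View pics/top0.png

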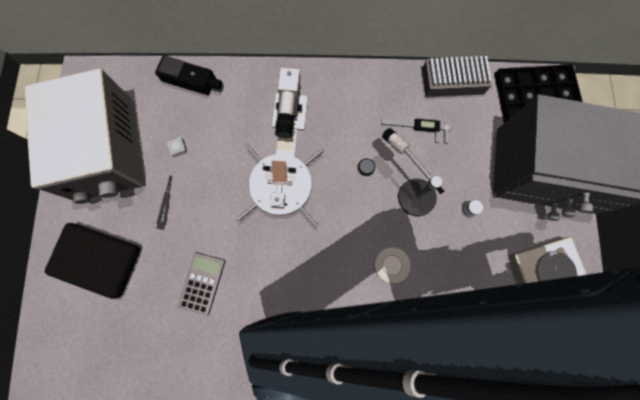

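Both views show the stage at top-view (280,184), with the stone on the robot's side of it (about half a turn from the lens). The viewer is at (287,100), and the lamp post top is at (437,182) with its head at (395,140). Now I'll measure them.

```bash
python3 - <<'E'
from h import *
p,d=cap('top'); X=cloud('top',d); z=X[...,2]
c0=onz('top',[[280,184]],.044)[0]; print('c0',c0)
# disc: bright pixels
g=cv2.cvtColor(p,cv2.COLOR_RGB2GRAY)
m=((abs(z-.044)<.006)&(np.hypot(X[...,0]-c0[0],X[...,1]-c0[1])<.1)).astype(np.uint8)
m2=cv2.morphologyEx(m,cv2.MORPH_OPEN,np.ones((5,5)))
cs=max(cv2.findContours(m2,0,1)[0],key=cv2.contourArea)
P=onz('top',cv2.convexHull(cs).reshape(-1,2),.044)
A=np.c_[2*P[:,:2],np.ones(len(P))];s=np.linalg.lstsq(A,(P[:,:2]**2).sum(1),rcond=None)[0]
c=s[:2];print('axis',c,'r',np.sqrt(s[2]+c@c))
r=np.hypot(X[...,0]-c[0],X[...,1]-c[1]); a=np.degrees(np.arctan2(X[...,1]-c[1],X[...,0]-c[0]))
sp=(r>.095)&(r<.14)&(z>.025)&(z<.05)
h=np.histogram(a[sp],36,(-180,180))[0];print(h)
# viewer tube points
v=(z>.06)&(z<.13)&(r>.1)&(r<.32)&(abs(a)<40)
Q=X[v][:,:2];print('viewer',len(Q),Q.mean(0),Q.min(0),Q.max(0)); 
mu=Q.mean(0);w=np.linalg.svd(Q-mu,full_matrices=0)[2][0];print('dir',np.degrees(np.arctan2(*(w*np.sign(w[0]))[::-1])),'from axis',np.degrees(np.arctan2(*(mu-c)[::-1])))
# holder block
hb=(r<.08)&(z>.055)&(z<.13)
import sys
for t in [(.062,.078),(.078,.095),(.1,.125)]:
    q=X[hb&(z>t[0])&(z<t[1])]; print(t,len(q),q.mean(0)-[*c,0] if len(q) else '')
# lamp
l=(z>.1)&(z<.2)&(X[...,1]<-.1)&(X[...,1]>-.36)&(X[...,0]>.38)&(X[...,0]<.66)
q=X[l];print('lamp',len(q),q.min(0),q.max(0))
pv=onz('top',[[437,182],[440,187],[395,140],[417,197]],.155);print(pv)
for n,b in(('top',(200,60,480,240)),('scene',(180,170,440,330))):
    pp=p if n=='top' else cap('scene')[0]
    k=pp[b[1]:b[3],b[0]:b[2]];f=800/k.shape[1] if n=='scene' else 2.85
    cv2.imwrite(f'pics/{n}crop.png',cv2.cvtColor(cv2.resize(k,None,fx=f,fy=f,interpolation=2),cv2.COLOR_RGB2BGR))
E
```

```text
c0 [0.55939173 0.09360212 0.044     ]
axis [0.56045548 0.09502152] r 0.08009437002577222
[ 0  0  0  2 54  0  0  0  0  0  0  0  0 52  0  0  0  0  0  0  0 10 40  0
  0  0  0  0  0  0  2 55  0  0  0  0]
viewer 1302 [0.75830015 0.078718  ] [0.67403336 0.05117362] [0.84720749 0.10874621]
dir -4.791350985589507 from axis -4.710852780215849
(0.062, 0.078) 207 [-0.02560533  0.00104496  0.07080762]
(0.078, 0.095) 217 [-0.00023203 -0.00050179  0.08723651]
(0.1, 0.125) 112 [ 0.03079809 -0.00196418  0.10949632]
lamp 733 [ 0.51627822 -0.28300827  0.10047978] [ 0.6598627  -0.15044867  0.17442293]
[[ 0.54214372 -0.26949319  0.155     ]
 [ 0.53072319 -0.27568962  0.155     ]
 [ 0.6398068  -0.17757961  0.155     ]
 [ 0.50692786 -0.2230415   0.155     ]]
```

View pics/topcrop.png

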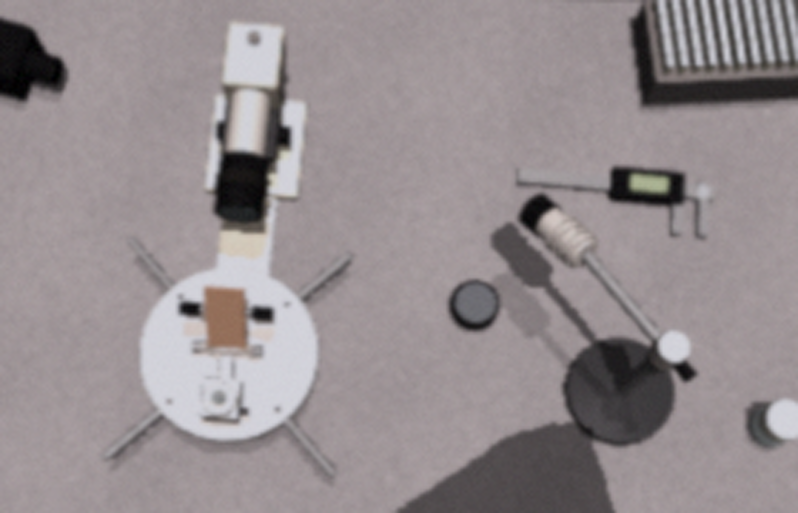

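View pics/scenecrop.png

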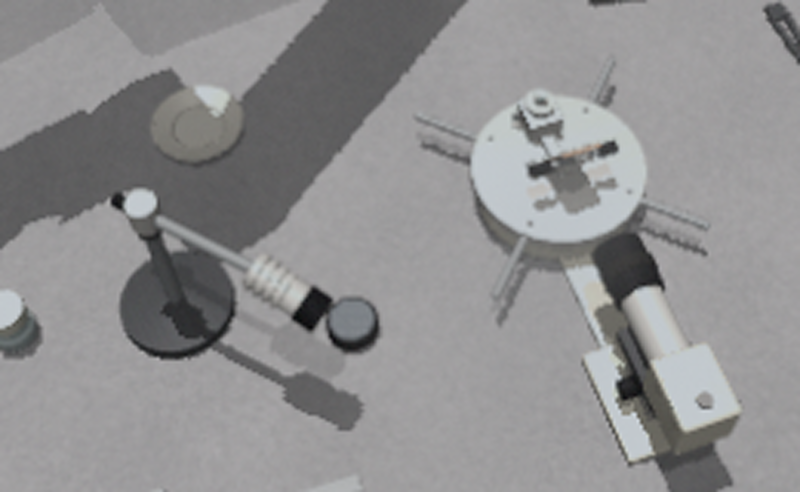

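The stage axis is near (0.560, 0.095) and the viewer direction is about -4.75°. The stone needs roughly +175° anticlockwise. I plan two 90° pushes on the robot's side, 135°→225° each, well away from the viewer. First I'll get the finer angles and the lamp pose.

```bash
cat >> h.py <<'E'
C=np.array([.5605,.0950])
def spokes(p=None,d=None,n='top'):
    if p is None: p,d=cap(n)
    X=cloud(n,d);z=X[...,2]
    P=onz(n,np.indices((400,640))[::-1].reshape(2,-1).T,.040).reshape(400,640,3)
    r=np.hypot(*(P[...,:2]-C).transpose(2,0,1));a=np.degrees(np.arctan2(P[...,1]-C[1],P[...,0]-C[0]))
    s=(r>.095)&(r<.142)&(z>.022)&(z<.052)
    o=[]
    for k in range(-180,180,10):
        w=s&(abs((a-k+180)%360-180)<12)
        if w.sum()>25:
            e=((a[w]-k+180)%360-180).mean()+k
            if not any(abs((e-x[0]+180)%360-180)<6 for x in o): o.append((round(e,1),int(w.sum())))
    return o
E
python3 - <<'E'
from h import *
p,d=cap('top');print('top',spokes(p,d));q,e=cap('scene');print('scene',spokes(q,e,'scene'))
X=cloud('top',d)
# lamp by height
m=(X[...,2]>.1)&(X[...,2]<.2)&(X[...,1]<-.12)&(X[...,1]>-.36)&(X[...,0]>.38)&(X[...,0]<.70)
g=p.min(2)
cap_=(m&(X[...,2]>.163));vu=np.argwhere(cap_);print('cap',len(vu),vu.mean(0)[::-1],X[cap_].mean(0),X[cap_].max(0))
print('cap colour centre',np.argwhere((p.min(2)>200)[165:200,425:450]).mean(0)[::-1]+[425,165])
bar=m&(X[...,2]>.148)&(X[...,2]<.163);
c=X[cap_].mean(0)[:2];rr=np.hypot(*(X[...,:2]-c).transpose(2,0,1))
for lo,hi in((.025,.095),(.1,.165)):
    w=m&(rr>lo)&(rr<hi);w&=X[...,2]>.11;v=X[w][:,:2].mean(0);print(lo,w.sum(),v,np.degrees(np.arctan2(*(v-c)[::-1])))
# foot
dk=((p.max(2)<75)&(X[...,2]>.01)&(X[...,2]<.03)).astype(np.uint8);dk[:,:385]=0;dk[:,450:]=0;dk[:170]=0;dk[230:]=0
n,L,s,ce=cv2.connectedComponentsWithStats(dk);i=1+s[1:,4].argmax();cs=max(cv2.findContours((L==i).astype(np.uint8),0,1)[0],key=len)
P=onz('top',cv2.convexHull(cs).reshape(-1,2),.02)
A=np.c_[2*P[:,:2],np.ones(len(P))];t=np.linalg.lstsq(A,(P[:,:2]**2).sum(1),rcond=None)[0]
print('foot',t[:2],np.sqrt(t[2]+t[:2]@t[:2]))
# scene-camera cap
Y=cloud('scene',e);w=(Y[...,2]>.163)&(Y[...,2]<.185)&(np.hypot(*(Y[...,:2]-c).transpose(2,0,1))<.03);print('scene cap',w.sum(),Y[w].mean(0))
print('stone px',proj('top',[[*(C+[-.05,0]),.084],[*(C+[-.05,.003]),.084]]))
E
```

```text
top [(np.float64(-139.0), 30), (np.float64(-49.0), 28), (np.float64(40.5), 39), (np.float64(131.0), 30)]
scene [(np.float64(-135.8), 45), (np.float64(-49.2), 29), (np.float64(39.4), 51), (np.float64(132.2), 36)]
cap 188 [422.9787234 167.2393617] [ 0.57233218 -0.23494728  0.16857825] [ 0.64065519 -0.17991521  0.17440271]
cap colour centre [436.265625 180.875   ]
0.025 519 [ 0.5863688  -0.22109905] 44.61291481336905
0.1 126 [ 0.65694163 -0.16326233] 40.27278201700484
foot [ 0.53788938 -0.25845883] 0.04817258157583048
scene cap 2 [ 0.55090595 -0.2548147   0.16838983]
stone px [[276.99078158 199.61921921]
 [275.74196128 199.59820858]]
```

```bash
python3 -m inch '[[0,0,0,0,0.12],[0,0,0,0,0.24],[0,0,0,0,0.36],[0,0,0,0,0.459],[0,0,0,0,0.459],[0,0,0,0,0.459]]'
```

```text
time_s: 0.9
position: [0.2773, -0.5598, 0.2221]
tcp_rot: [[1.0, 0.003, -0.0], [0.003, -1.0, 0.001], [-0.0, -0.001, -1.0]]
force: [-0.3, 0.1, 0.3]
opening: 0.537
```

```bash
python3 -m inch '[[0,12,-40,0,0],[0,24,-80,0,0],[0,36,-120,0,0],[0,48,-160,0,0],[0,60,-200,0,0],[0,72,-240,0,0],[0,84,-280,0,0],[0,96,-320,0,0]]'; python3 -m inch '[[0,12,-40,0,0],[0,24,-80,0,0],[0,36,-120,0,0],[0,48,-160,0,0],[0,60,-200,0,0],[0,72,-240,0,0],[0,84,-280,0,0],[0,96,-320,0,0]]'
```

```text
time_s: 1.7
position: [0.3727, -0.238, 0.2226]
tcp_rot: [[1.0, 0.004, 0.0], [0.004, -1.0, 0.0], [0.0, -0.0, -1.0]]
force: [0.3, 0.2, 0.9]
opening: 0.007
time_s: 2.5
position: [0.4677, 0.0841, 0.2231]
tcp_rot: [[1.0, 0.006, 0.001], [0.006, -1.0, 0.0], [0.001, -0.0, -1.0]]
force: [0.8, -0.2, 1.0]
opening: 0.003
```

```bash
python3 -m inch '[[0,10,-43,0,0],[0,20,-86,0,0],[0,30,-129,0,0],[0,30,-129,40,0],[0,30,-129,80,0],[0,30,-129,120,0],[0,30,-129,145,0],[0,30,-129,145,0]]'; python3 - <<'E'
from h import *
p,_=cap('scene');k=p[150:310,260:500];cv2.imwrite('pics/s2.png',cv2.cvtColor(cv2.resize(k,None,fx=3.3,fy=3.3,interpolation=2),cv2.COLOR_RGB2BGR))
E
```

```text
time_s: 3.3
position: [0.4943, 0.2128, 0.0749]
tcp_rot: [[1.0, 0.008, -0.007], [0.008, -1.0, -0.001], [-0.007, 0.001, -1.0]]
force: [0.0, -0.3, -0.1]
opening: 0.002
```

View pics/s2.png

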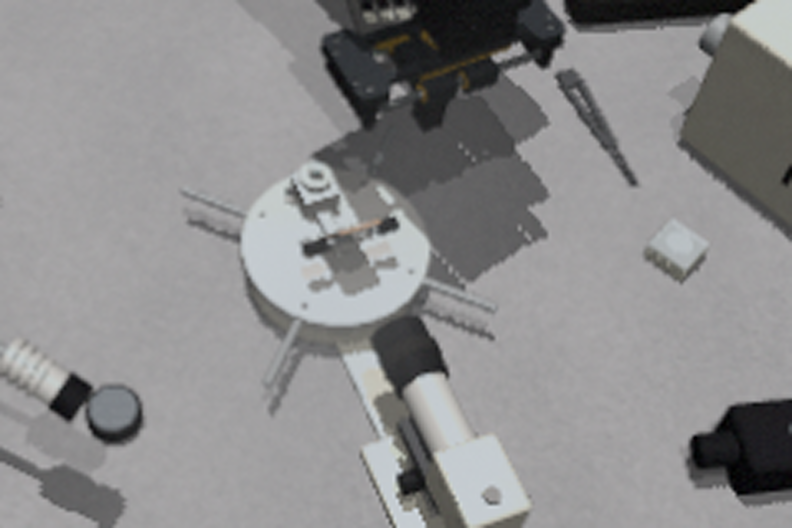

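The picture shows the shut fingertips over the bench left of the stage at crop (432,120), clear of the spoke, stone and tweezers. I'll turn the wrist so the long side of the gripper lies along the push, and work out the waypoints in tool axes.

```bash
cat > r.py <<'E'
import sys;from h import *
# args: s,g,z triples: spoke angle deg, gap mm from spoke centreline to tcp, z mm; tool y along push
S=bot.read_state();p=np.array(S['position']);R=np.array(S['tcp_rot']);y0=np.degrees(np.arctan2(R[1,1],R[0,1]))
print('rel angle of tcp',np.degrees(np.arctan2(*(p[:2]-C)[::-1]))%360,'yaw-s',y0-90)
for a in sys.argv[1:]:
    s,g,z=map(float,a.split(','));r=np.radians(s);u=np.array([np.cos(r),np.sin(r)])
    t=np.array([*(C+.132*u+g/1e3*np.array([u[1],-u[0]])),z/1e3])
    d=R.T@(t-p)*1e3; roll=-((s+90-y0+180)%360-180)
    print([0,*np.round(d).astype(int).tolist(),round(np.radians(roll),2)])
E
python3 r.py 131,45,75 131,45,27 131,30,27 131,18,27
```

```text
rel angle of tcp 118.6291759130589 yaw-s -179.57430060829432
[0, 12, -11, 2, np.float64(0.86)]
[0, 12, -11, 50, np.float64(0.86)]
[0, 1, -1, 50, np.float64(0.86)]
[0, -8, 7, 50, np.float64(0.86)]
```

```bash
python3 -m inch '[[0,4,-4,0,0.14],[0,8,-8,0,0.28],[0,12,-11,0,0.42],[0,12,-11,0,0.57],[0,12,-11,0,0.71],[0,12,-11,10,0.86],[0,12,-11,30,0.86],[0,12,-11,50,0.86]]'; python3 r.py 131,45,27 131,35,27 131,28,27 131,20,27 135,18,27 139,18,27 143,18,27 147,18,27 151,18,27
```

```text
time_s: 4.15
position: [0.5103, 0.2248, 0.0292]
tcp_rot: [[0.659, -0.752, 0.004], [-0.752, -0.659, 0.001], [0.002, -0.003, -1.0]]
force: [-0.1, -0.2, -0.1]
opening: 0.006
rel angle of tcp 111.13236076784808 yaw-s -228.80167867256483
[0, -1, 2, 2, np.float64(0.0)]
[0, -1, 12, 2, np.float64(0.0)]
[0, -1, 19, 2, np.float64(0.0)]
[0, -1, 27, 2, np.float64(0.0)]
[0, -2, 39, 2, np.float64(-0.07)]
[0, -3, 48, 2, np.float64(-0.14)]
[0, -2, 57, 2, np.float64(-0.21)]
[0, -1, 66, 2, np.float64(-0.28)]
[0, 0, 76, 2, np.float64(-0.35)]
```

```bash
python3 -m inch '[[0,-1,12,2,0],[0,-1,19,2,0],[0,-1,27,2,0],[0,-2,39,2,-0.07],[0,-3,48,2,-0.14],[0,-2,57,2,-0.21],[0,-1,66,2,-0.28],[0,0,76,2,-0.35]]'; python3 - <<'E'
from h import *
p,e=cap('scene');print(spokes(p,e,'scene'));k=p[150:310,260:500];cv2.imwrite('pics/s3.png',cv2.cvtColor(cv2.resize(k,None,fx=3.3,fy=3.3,interpolation=2),cv2.COLOR_RGB2BGR))
E
python3 r.py 156,18,27 160,18,27 165,18,27 170,18,27 175,18,27 180,18,27 185,18,27 190,18,27
```

```text
time_s: 4.95
position: [0.454, 0.1744, 0.0284]
tcp_rot: [[0.878, -0.478, 0.007], [-0.478, -0.878, 0.001], [0.006, -0.005, -1.0]]
force: [0.9, -0.3, -0.8]
opening: 0.007
[(np.float64(-119.6), 34), (np.float64(-32.1), 48), (np.float64(56.5), 50), (np.float64(146.4), 66)]
rel angle of tcp 144.19213894047144 yaw-s -208.49513549172337
[0, 0, 9, 1, np.float64(-0.08)]
[0, 0, 19, 1, np.float64(-0.15)]
[0, 0, 30, 1, np.float64(-0.24)]
[0, 2, 42, 1, np.float64(-0.32)]
[0, 5, 53, 1, np.float64(-0.41)]
[0, 8, 64, 1, np.float64(-0.5)]
[0, 13, 75, 1, np.float64(-0.58)]
[0, 19, 85, 1, np.float64(-0.67)]
```

View pics/s3.png

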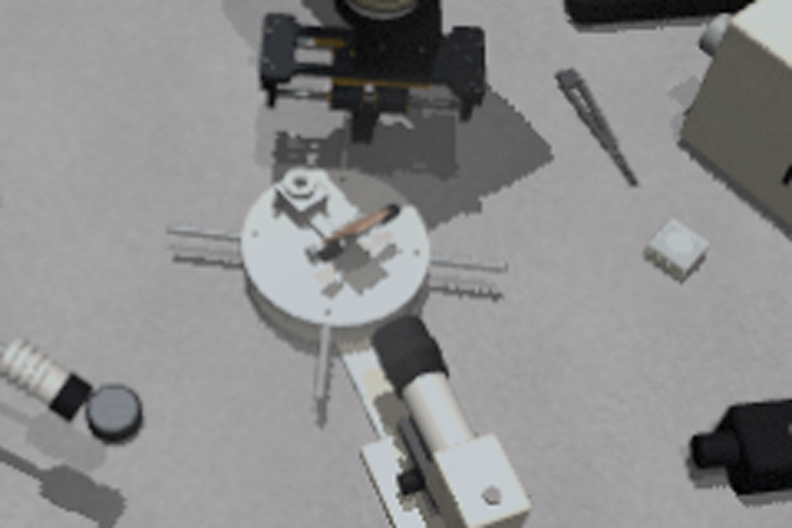

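The finger is pushing the spoke and the stage has turned about 17°. All is clear, so I'll continue.

```bash
python3 -m inch '[[0,0,9,1,-0.08],[0,0,19,1,-0.15],[0,0,30,1,-0.24],[0,2,42,1,-0.32],[0,5,53,1,-0.41],[0,8,64,1,-0.50],[0,13,75,1,-0.58],[0,19,85,1,-0.67]]'
python3 r.py 190,14,27 195,14,27 200,14,27 205,14,27 210,14,27 215,14,27 220,14,27 224,14,27
```

```text
time_s: 5.8
position: [0.4278, 0.0893, 0.028]
tcp_rot: [[0.985, 0.174, 0.004], [0.174, -0.985, 0.001], [0.004, 0.0, -1.0]]
force: [-1.2, 0.2, 0.1]
opening: 0.004
rel angle of tcp 182.47028332549644 yaw-s -169.98499929207003
[0, 0, 3, 1, np.float64(0.0)]
[0, -1, 15, 1, np.float64(-0.09)]
[0, -1, 27, 1, np.float64(-0.17)]
[0, 1, 38, 1, np.float64(-0.26)]
[0, 3, 49, 1, np.float64(-0.35)]
[0, 6, 61, 1, np.float64(-0.44)]
[0, 10, 71, 1, np.float64(-0.52)]
[0, 14, 80, 1, np.float64(-0.59)]
```

```bash
python3 -m inch '[[0,-1,15,1,-0.09],[0,-1,27,1,-0.17],[0,1,38,1,-0.26],[0,3,49,1,-0.35],[0,6,61,1,-0.44],[0,10,71,1,-0.52],[0,14,80,1,-0.59],[0,14,80,1,-0.59]]'
python3 -m inch '[[0,0,-8,0,0],[0,0,-20,0,0],[0,0,-25,-20,0],[0,0,-25,-70,0],[0,0,-25,-120,0],[0,0,-25,-120,0]]'
python3 - <<'E'
from h import *
p,e=cap('scene');print(spokes(p,e,'scene'));p,e=cap('top');print(spokes(p,e,'top'))
E
python3 r.py 135,45,147 135,45,27 
```

```text
time_s: 6.6
position: [0.4573, 0.0118, 0.0281]
tcp_rot: [[0.723, 0.691, 0.008], [0.691, -0.723, -0.0], [0.006, 0.006, -1.0]]
force: [0.2, -0.1, 0.1]
opening: 0.005
time_s: 7.2
position: [0.4412, 0.0307, 0.1529]
tcp_rot: [[0.723, 0.691, 0.019], [0.691, -0.723, -0.002], [0.012, 0.015, -1.0]]
force: [0.4, -0.8, 0.1]
opening: 0.005
[(np.float64(-133.0), 44), (np.float64(-46.0), 49), (np.float64(40.8), 27), (np.float64(134.8), 33)]
[(np.float64(-45.6), 53), (np.float64(43.5), 51)]
rel angle of tcp 207.68643346227657 yaw-s -136.28651930619668
[0, 175, -95, 3, np.float64(1.55)]
[0, 174, -96, 122, np.float64(1.55)]
```

```bash
python3 -m inch '[[0,22,-12,0,0.14],[0,44,-24,0,0.28],[0,66,-36,0,0.42],[0,88,-48,0,0.56],[0,110,-60,0,0.70],[0,132,-72,0,0.84],[0,154,-84,0,0.98],[0,175,-95,0,1.12]]'
python3 r.py 135,45,147 135,45,27 
```

```text
time_s: 8.1
position: [0.4967, 0.2216, 0.1468]
tcp_rot: [[0.935, -0.355, 0.004], [-0.355, -0.935, -0.002], [0.004, 0.0, -1.0]]
force: [-0.1, -0.5, -0.2]
opening: 0.004
rel angle of tcp 116.74458370520031 yaw-s -200.77472153366074
[0, 3, 1, 0, np.float64(0.42)]
[0, 2, 1, 120, np.float64(0.42)]
```

```bash
python3 -m inch '[[0,3,1,0,0.14],[0,3,1,0,0.28],[0,3,1,20,0.42],[0,2,1,50,0.42],[0,2,1,80,0.42],[0,2,1,105,0.42],[0,2,1,120,0.42],[0,2,1,120,0.42]]'
python3 r.py 135,30,27 135,20,27 138,14,27 142,14,27 147,14,27 152,14,27 157,14,27 162,14,27
```

```text
time_s: 8.9
position: [0.4941, 0.2192, 0.0226]
tcp_rot: [[0.709, -0.705, -0.006], [-0.705, -0.709, -0.004], [-0.002, 0.007, -1.0]]
force: [0.3, 0.5, 0.2]
opening: 0.007
rel angle of tcp 118.12172896998979 yaw-s -224.84505613221248
[0, 3, 11, -4, np.float64(0.0)]
[0, 3, 21, -4, np.float64(0.0)]
[0, 2, 34, -4, np.float64(-0.05)]
[0, 2, 43, -4, np.float64(-0.12)]
[0, 3, 55, -4, np.float64(-0.21)]
[0, 4, 66, -4, np.float64(-0.29)]
[0, 7, 77, -4, np.float64(-0.38)]
[0, 11, 88, -4, np.float64(-0.47)]
```

```bash
python3 -m inch '[[0,3,11,-4,0],[0,3,21,-4,0],[0,2,34,-4,-0.05],[0,2,43,-4,-0.12],[0,3,55,-4,-0.21],[0,4,66,-4,-0.29],[0,7,77,-4,-0.38],[0,11,88,-4,-0.47]]'
python3 r.py 165,14,27 170,14,27 175,14,27 180,14,27 185,14,27 190,14,27 195,14,27 200,14,27
```

```text
time_s: 9.7
position: [0.4389, 0.1484, 0.0283]
tcp_rot: [[0.952, -0.305, -0.006], [-0.305, -0.952, -0.004], [-0.004, 0.005, -1.0]]
force: [0.4, 1.0, -0.2]
opening: 0.004
rel angle of tcp 156.30461432708023 yaw-s -197.72993400374412
[0, 0, 6, 1, np.float64(-0.05)]
[0, -1, 18, 1, np.float64(-0.13)]
[0, 0, 29, 1, np.float64(-0.22)]
[0, 2, 41, 1, np.float64(-0.31)]
[0, 5, 52, 2, np.float64(-0.4)]
[0, 9, 63, 2, np.float64(-0.48)]
[0, 14, 73, 2, np.float64(-0.57)]
[0, 19, 84, 2, np.float64(-0.66)]
```

```bash
python3 -m inch '[[0,0,6,1,-0.05],[0,-1,18,1,-0.13],[0,0,29,1,-0.22],[0,2,41,1,-0.31],[0,5,52,1,-0.40],[0,9,63,2,-0.48],[0,14,73,2,-0.57],[0,19,84,2,-0.66]]'
python3 - <<'E'
from h import *
p,e=cap('scene');print(spokes(p,e,'scene'));p,e=cap('top');print(spokes(p,e,'top'))
E
python3 r.py 200,10,27 205,10,27  210,10,27 213,10,27 216,10,27 220,10,27
```

```text
time_s: 10.5
position: [0.4307, 0.0619, 0.0277]
tcp_rot: [[0.938, 0.346, -0.005], [0.346, -0.938, -0.004], [-0.006, 0.002, -1.0]]
force: [-0.5, 0.0, -0.5]
opening: 0.005
[(np.float64(-162.4), 51), (np.float64(-70.1), 47), (np.float64(17.9), 41), (np.float64(108.7), 35)]
[(np.float64(-69.7), 51)]
rel angle of tcp 194.61906900727683 yaw-s -160.0633149618256
[0, 1, 3, 1, np.float64(-0.0)]
[0, 0, 14, 1, np.float64(-0.09)]
[0, 1, 26, 1, np.float64(-0.18)]
[0, 2, 32, 1, np.float64(-0.23)]
[0, 3, 39, 1, np.float64(-0.28)]
[0, 5, 48, 1, np.float64(-0.35)]
```

```bash
python3 -m inch '[[0,0,9,1,-0.06],[0,0,17,1,-0.12],[0,1,24,1,-0.17],[0,2,31,1,-0.22],[0,3,36,1,-0.25],[0,3,39,1,-0.28],[0,3,39,1,-0.28]]'
cat > m.py <<'E'
from h import *
p,e=cap('scene');print(spokes(p,e,'scene'))
p,e=cap('top');print(spokes(p,e,'top'))
E
python3 m.py; python3 r.py 218,10,27 220.2,10,27
```

```text
time_s: 11.3
position: [0.4473, 0.0257, 0.0273]
tcp_rot: [[0.811, 0.586, -0.004], [0.586, -0.811, -0.004], [-0.005, 0.001, -1.0]]
force: [0.0, 0.3, 0.2]
opening: 0.007
[(np.float64(-143.0), 44), (np.float64(-53.4), 50), (np.float64(34.3), 49), (np.float64(126.7), 33)]
[]
rel angle of tcp 211.38102549807095 yaw-s -144.12296946040567
[0, 0, 5, 0, np.float64(-0.04)]
[0, 0, 10, 0, np.float64(-0.08)]
```

```bash
python3 -m inch '[[0,0,3,0,-0.03],[0,0,5,0,-0.05],[0,0,7,0,-0.06],[0,0,8,0,-0.07],[0,0,8,0,-0.07]]'
python3 -m inch '[[0,0,-5,0,0],[0,0,-15,0,0],[0,-15,-30,0,0],[0,-30,-40,-30,0],[0,-30,-40,-70,0],[0,-30,-40,-110,0],[0,-30,-40,-140,0]]'
python3 m.py
```

```text
time_s: 11.9
position: [0.452, 0.0194, 0.0271]
tcp_rot: [[0.767, 0.641, -0.004], [0.641, -0.767, -0.004], [-0.005, 0.001, -1.0]]
force: [-0.8, 0.0, 0.7]
opening: 0.006
time_s: 12.6
position: [0.4032, 0.0321, 0.1691]
tcp_rot: [[0.767, 0.641, -0.002], [0.641, -0.767, -0.004], [-0.005, 0.002, -1.0]]
force: [0.8, -0.1, 0.1]
opening: 0.004
[(np.float64(-137.6), 44), (np.float64(-50.2), 50), (np.float64(37.6), 51), (np.float64(130.0), 29)]
[(np.float64(-50.0), 54), (np.float64(39.2), 50)]
```

```bash
python3 -m inch '[[0,0,0,-40,0],[0,-20,38,-80,0],[0,-40,76,-80,-0.07],[0,-60,114,-80,-0.14],[0,-80,152,-80,-0.21],[0,-100,190,-80,-0.28],[0,-109,208,-80,-0.35],[0,-109,208,-80,-0.35]]'
cat > m2.py <<'E'
from h import *
def offs(n):
    P=[cap(n) for _ in range(5)]
    o=[spokes(p,d,n) for p,d in P]
    print(n,[[float(x[0]) for x in k] for k in o])
    return P
P=offs('top');offs('scene')
cv2.imwrite('pics/t4.png',cv2.cvtColor(cv2.resize(P[0][0][60:240,200:480],None,fx=2.85,fy=2.85,interpolation=2),cv2.COLOR_RGB2BGR))
d=np.median([x[1] for x in P],0);X=cloud('top',d);z=X[...,2]
rel=X[...,:2]-C;r=np.hypot(*rel.transpose(2,0,1));a=np.degrees(np.arctan2(rel[...,1],rel[...,0]))
for zl,zh,rl,rh in((.06,.13,.1,.3),(.095,.12,.1,.3),(.098,.12,.115,.16),(.06,.12,.21,.3)):
    v=(z>zl)&(z<zh)&(r>rl)&(r<rh)&(abs(a)<30);Q=X[v][:,:2];mu=Q.mean(0)
    w=np.linalg.svd(Q-mu,full_matrices=0)[2][0];w*=np.sign(w[0]);print('viewer',len(Q),mu,np.degrees(np.arctan2(w[1],w[0])),np.degrees(np.arctan2(*(mu-C)[::-1])))
m=(r<.075)
for zl,zh in((.064,.08),(.08,.1),(.108,.125)):
    q=rel[m&(z>zl)&(z<zh)];print('holder',zl,len(q),q.mean(0),np.degrees(np.arctan2(*q.mean(0)[::-1])))
E
python3 m2.py
```

```text
time_s: 13.5
position: [0.4555, -0.1996, 0.2506]
tcp_rot: [[0.503, 0.864, 0.004], [0.864, -0.503, -0.006], [-0.003, 0.006, -1.0]]
force: [-0.1, 0.2, -0.5]
opening: 0.006
top [[-139.9, -50.0, 39.2, 130.1], [-140.0, -50.0, 39.2, 130.1], [-140.0, -50.0, 39.2, 130.1], [-139.9, -50.0, 39.2, 130.1], [-139.9, -50.0, 39.2, 130.1]]
scene [[-137.6, -50.2, 37.6, 130.0], [-137.6, -50.2, 37.6, 130.0], [-137.6, -50.1, 37.6, 130.1], [-137.6, -50.2, 37.6, 130.0], [-137.6, -50.1, 37.6, 130.0]]
viewer 1310 [0.75824305 0.07876178] -4.773493271002384 -4.694469435549129
viewer 997 [0.76377645 0.08007371] -4.4281432413282795 -4.199607733801949
viewer 251 [0.69675541 0.08541654] -5.725935309094696 -4.023244121047784
viewer 617 [0.80524311 0.0751051 ] -2.7979701104685613 -4.647292967383332
holder 0.064 190 [ 0.0362612  -0.00384443] -6.051923311311824
holder 0.08 150 [-0.01167811  0.00065922] 176.7691422441603
holder 0.108 51 [-0.03314884  0.00298568] 174.85331688598313
```

View pics/t4.png

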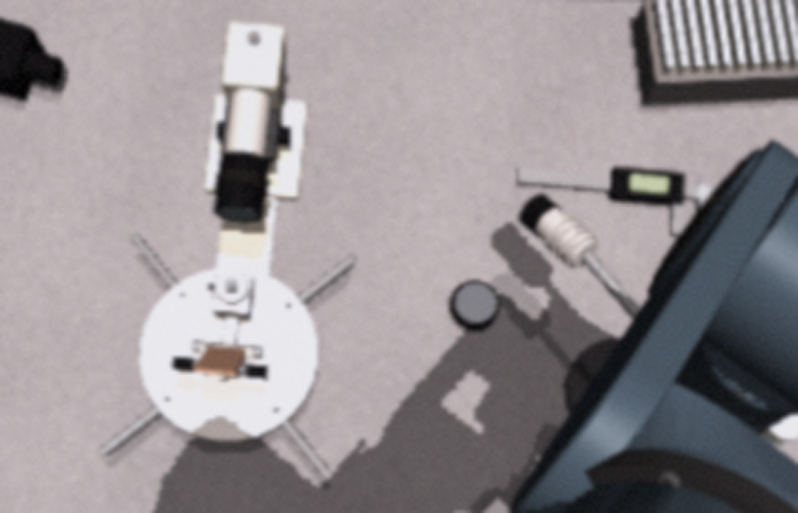

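The stone now faces the lens, with the holder at crop (233,285) and the mirror behind it at (220,360). The spokes put the stage at about -5.0° and the viewer at about -4.7°. I'll cross-check that and measure the lamp.

```bash
cat > l.py <<'E'
from h import *
p,e=cap('scene');Y=cloud('scene',e);z=Y[...,2];rel=Y[...,:2]-C
r=np.hypot(*rel.transpose(2,0,1));a=np.degrees(np.arctan2(rel[...,1],rel[...,0]))
def pca(Q):
    mu=Q.mean(0);w=np.linalg.svd(Q-mu,full_matrices=0)[2][0];w=w*np.sign(w[1] if abs(w[1])>.7 else w[0]);return mu,np.degrees(np.arctan2(w[1],w[0]))
for zl in(.06,.095):
    Q=Y[(z>zl)&(z<.13)&(r>.1)&(r<.32)&(abs(a)<30)][:,:2];mu,t=pca(Q);print('viewer scene',len(Q),t,np.degrees(np.arctan2(*(mu-C)[::-1])))
q=Y[(r<.075)&(z>.108)&(z<.125)][:,:2]-C;print('mirror top',q.mean(0),pca(q)[1])
# lamp
w0=np.array([.539,-.262]);lr=np.hypot(*(Y[...,:2]-w0).transpose(2,0,1))
for n,lo,hi in(('bar',.03,.095),('head',.1,.165)):
    k=(lr>lo)&(lr<hi)&(z>.11)&(z<.175)&(Y[...,0]>w0[0]-.03)
    Q=Y[k];print(n,len(Q),Q.mean(0),'pca',pca(Q[:,:2])[1] if len(Q)>3 else '', 'from pivot',np.degrees(np.arctan2(*(Q.mean(0)[:2]-w0)[::-1])))
k=(lr<.016)&(z>.155)&(z<.18);print('cap',k.sum(),Y[k].mean(0))
dk=((lr<.07)&(lr>.012)&(z>.013)&(z<.026)).astype(np.uint8)
cs=np.vstack(cv2.findContours(dk,0,1)[0]);P=onz('scene',cv2.convexHull(cs).reshape(-1,2),.02)
A=np.c_[2*P[:,:2],np.ones(len(P))];t=np.linalg.lstsq(A,(P[:,:2]**2).sum(1),rcond=None)[0];print('foot',t[:2],np.sqrt(t[2]+t[:2]@t[:2]))
S=C+.05*np.array([np.cos(np.radians(-5)),np.sin(np.radians(-5))]);
for c in(w0,t[:2]): print('target',np.degrees(np.arctan2(*(S-c)[::-1])))
cv2.imwrite('pics/l%d.png'%(bot.read_state()['time_s']*10),cv2.cvtColor(cv2.resize(p[180:340,180:420],None,fx=3.3,fy=3.3,interpolation=2),cv2.COLOR_RGB2BGR))
E
python3 l.py; ls pics; python3 -c "
from h import *
print(onz('top',[[436.3,180.9]],.172),onz('scene',[[180+141*.325,170+203*.325]],.172))"
```

```text
viewer scene 1569 -3.0629629986593407 -5.912243036572347
viewer scene 1133 -3.494779919760572 -4.957219115432885
mirror top [-0.03147797  0.00020759] 82.8099738019263
bar 92 [ 0.59028201 -0.22426556  0.1582974 ] pca 39.126550987643164 from pivot 36.34646047331058
head 329 [ 0.64673426 -0.18266056  0.15414681] pca 39.576974356092165 from pivot 36.36928887554248
cap 112 [ 0.54360382 -0.26346083  0.16730312]
foot [ 0.54375726 -0.2624825 ] 0.04976100455623998
target 78.56806104463678
target 79.32681280662213
l140.png
s2.png
s3.png
scene0.png
scenecrop.png
t4.png
top0.png
topcrop.png
[[ 0.54007169 -0.26249034  0.172     ]] [[ 0.54274874 -0.26202831  0.172     ]]
```

```bash
cat > rl.py <<'E'
import sys;from h import *
L=np.array([.5415,-.262])
S=bot.read_state();p=np.array(S['position']);R=np.array(S['tcp_rot']);y0=np.degrees(np.arctan2(R[1,1],R[0,1]))
for a in sys.argv[1:]:
    s,g,z=map(float,a.split(','));r=np.radians(s);u=np.array([np.cos(r),np.sin(r)])
    t=np.array([*(L+.066*u+g/1e3*np.array([u[1],-u[0]])),z/1e3])
    d=R.T@(t-p)*1e3; roll=-((s-90-y0+180)%360-180)
    print([0,*np.round(d).astype(int).tolist(),float(round(np.radians(roll),2))])
E
python3 rl.py 39.5,48,250 39.5,48,143
python3 - <<'E'
from h import *
for n in('top','scene'):
    p,d=cap(n);X=cloud(n,d);z=X[...,2];rel=X[...,:2]-C;r=np.hypot(*rel.transpose(2,0,1));a=np.degrees(np.arctan2(rel[...,1],rel[...,0]))
    m=(z>.006)&(z<.03)&(r>.15)&(r<.29)&(abs(a)<30)
    k=cv2.morphologyEx(m.astype(np.uint8),cv2.MORPH_OPEN,np.ones((2,2)))
    v=np.argwhere(k)[:,::-1];P=onz(n,v,float(np.median(z[m])))[:,:2].astype(np.float32)*1000
    print(n,len(v),np.median(z[m]),cv2.minAreaRect(P))
E
```

```text
[0, 32, 175, 3, 0.36]
[0, 32, 175, 110, 0.36]
top 410 0.01257486674549424 ((771.71484375, 77.79341125488281), (90.10372924804688, 101.28804779052734), 86.331298828125)
scene 492 0.012033078146951814 ((772.3475952148438, 51.964046478271484), (37.189964294433594, 113.2092056274414), 86.76605987548828)
```

The foot plate measures 90 × 101 mm, with its centre at -4.66° from the axis. The stage at about -5.0° is therefore square to within about half a degree. Now the lamp.

```bash
python3 -m inch '[[0,7,35,0,0.07],[0,14,70,0,0.14],[0,21,105,0,0.21],[0,28,140,0,0.28],[0,32,175,0,0.36],[0,32,175,0,0.36],[0,32,175,20,0.36],[0,32,175,40,0.36]]'; python3 rl.py 39.5,48,143; python3 l.py | grep -E "bar|head|cap"
```

```text
time_s: 14.95
position: [0.6229, -0.2571, 0.2133]
tcp_rot: [[0.773, 0.635, 0.006], [0.635, -0.773, -0.006], [0.0, 0.009, -1.0]]
force: [0.6, -0.4, 0.2]
opening: 0.004
[0, 0, -1, 70, -0.0]
bar 74 [ 0.59409603 -0.22117079  0.15818013] pca 38.538674095496376 from pivot 36.5404915490202
head 330 [ 0.64677174 -0.18267963  0.15408423] pca 39.614998795554854 from pivot 36.3531960276062
cap 0 [nan nan nan]l.py:14: RuntimeWarning: Mean of empty slice.
  k=(lr<.016)&(z>.155)&(z<.18);print('cap',k.sum(),Y[k].mean(0))
  ret = um.true_divide(
```

```bash
ls -t pics | head -1 | xargs -I{} cp pics/{} pics/v7.png
```

```text
(no output)
```

View pics/v7.png

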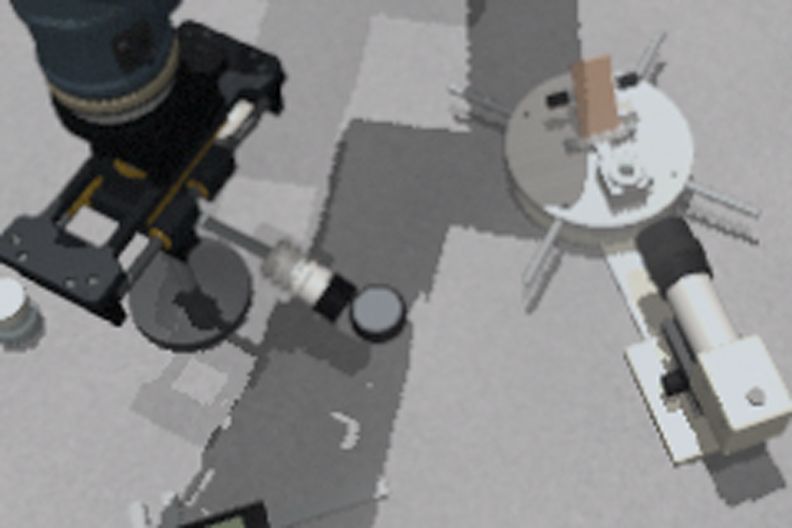

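The hand is above the right-hand side of the lamp bar (bar at crop (235,235)). The stone and mirror are aligned with the tube. I'll descend and then push.

```bash
python3 -m inch '[[0,0,-1,20,0],[0,0,-1,40,0],[0,0,-1,60,0],[0,0,-1,70,0],[0,0,-1,70,0]]'; python3 rl.py 39.5,35,143 39.5,25,143 39.5,18,143 41,14,143 44,12,143 48,12,143 52,12,143 55,12,143
```

```text
time_s: 15.5
position: [0.6184, -0.2544, 0.1375]
tcp_rot: [[0.773, 0.635, -0.005], [0.635, -0.773, -0.0], [-0.004, -0.003, -1.0]]
force: [-0.5, 0.5, 1.3]
opening: 0.008
[0, 2, -8, -5, -0.0]
[0, 2, -18, -5, -0.0]
[0, 2, -25, -5, -0.0]
[0, 2, -31, -5, -0.03]
[0, 3, -36, -5, -0.08]
[0, 3, -41, -5, -0.15]
[0, 3, -46, -5, -0.22]
[0, 3, -49, -5, -0.27]
```

```bash
python3 -m inch '[[0,2,-8,-5,0],[0,2,-18,-5,0],[0,2,-25,-5,0],[0,2,-31,-5,-0.03],[0,3,-36,-5,-0.08],[0,3,-41,-5,-0.15],[0,3,-46,-5,-0.22],[0,3,-49,-5,-0.27]]'; python3 l.py 2>/dev/null| grep -E "head|foot"; python3 rl.py 55,12,143 58,12,143 61,12,143 64,12,143 67,12,143 70,12,143 73,12,143 75,12,143
```

```text
time_s: 16.3
position: [0.5897, -0.2144, 0.1434]
tcp_rot: [[0.572, 0.82, -0.003], [0.82, -0.572, -0.001], [-0.003, -0.002, -1.0]]
force: [0.7, -0.2, 0.1]
opening: 0.008
head 356 [ 0.61898565 -0.15642673  0.15295183] pca 57.382592772641246 from pivot 52.851280506279124
foot [ 0.5439109  -0.26256485] 0.049242678172990675
[0, -1, 0, 0, 0.0]
[0, 0, -3, 0, -0.05]
[0, 0, -7, 0, -0.1]
[0, 0, -10, 0, -0.15]
[0, 0, -14, 0, -0.21]
[0, 0, -17, 0, -0.26]
[0, 0, -21, 0, -0.31]
[0, -1, -23, 0, -0.35]
```

```bash
python3 -m inch '[[0,0,-3,0,-0.05],[0,0,-7,0,-0.1],[0,0,-10,0,-0.15],[0,0,-14,0,-0.21],[0,0,-17,0,-0.26],[0,0,-20,0,-0.29],[0,0,-20,0,-0.29]]'; cat > la.py <<'E'
from h import *
L=np.array([.5425,-.2625])
for n in('top','scene'):
    p,d=cap(n);Y=cloud(n,d);z=Y[...,2];lr=np.hypot(*(Y[...,:2]-L).transpose(2,0,1))
    for lo,hi,zl in((.03,.092,.145),(.1,.17,.12)):
        k=(lr>lo)&(lr<hi)&(z>zl)&(z<.176)&(Y[...,0]>L[0])
        if lo<.05: k&=(z<.166)
        Q=Y[k][:,:2]
        if len(Q)<10: continue
        mu=Q.mean(0);w=np.linalg.svd(Q-mu,full_matrices=0)[2][0];w*=np.sign(w[1])
        print(n,lo,len(Q),'pca',np.degrees(np.arctan2(w[1],w[0])),'from L',np.degrees(np.arctan2(*(mu-L)[::-1])))
E
python3 la.py; python3 rl.py 75,10,143 77,10,143 79,10,143
```

```text
time_s: 17.05
position: [0.5725, -0.2022, 0.1436]
tcp_rot: [[0.313, 0.95, -0.004], [0.95, -0.313, -0.0], [-0.002, -0.004, -1.0]]
force: [0.5, 0.3, -0.0]
opening: 0.004
scene 0.1 341 pca 74.56521619563249 from L 71.95231100520402
[0, 0, -5, 0, -0.06]
[0, 0, -7, 0, -0.09]
[0, 0, -9, 0, -0.13]
```

```bash
python3 -m inch '[[0,0,-2,0,-0.03],[0,0,-4,0,-0.06],[0,0,-5,0,-0.08],[0,0,-5,0,-0.08]]'; python3 la.py; python3 -m inch '[[0,0,5,0,0],[0,0,15,0,0],[0,0,30,0,0],[0,0,45,0,0],[0,0,45,-30,0],[0,0,45,-70,0],[0,0,45,-110,0],[0,0,45,-110,0]]'; python3 la.py;python3 m.py
```

```text
time_s: 17.55
position: [0.5678, -0.2007, 0.1435]
tcp_rot: [[0.236, 0.972, -0.004], [0.972, -0.236, -0.0], [-0.001, -0.004, -1.0]]
force: [-0.2, 0.3, 0.8]
opening: 0.003
scene 0.1 319 pca 78.18767822398318 from L 75.96710639824295
time_s: 18.45
position: [0.6165, -0.2136, 0.2603]
tcp_rot: [[0.236, 0.972, 0.008], [0.972, -0.236, -0.007], [-0.005, 0.009, -1.0]]
force: [1.2, -0.3, 0.4]
opening: 0.004
scene 0.03 10 pca 7.090230176357899 from L 77.65079703696483
scene 0.1 321 pca 77.82253318416298 from L 75.98984685593977
[(np.float64(-137.6), 44), (np.float64(-50.2), 50), (np.float64(37.6), 51), (np.float64(130.0), 28)]
[]
```

```bash
python3 -m inch '[[0,-36,-19,-15,0],[0,-72,-38,-15,0],[0,-108,-57,-15,0],[0,-144,-76,-15,0],[0,-180,-95,-15,0],[0,-216,-114,-15,0],[0,-252,-133,-15,0],[0,-284,-154,-15,0]]'; python3 la.py;python3 m.py; python3 l.py 2>/dev/null | grep -E "cap|foot"
python3 - <<'E'
from h import *
p,_=cap('top','t9full.png');cv2.imwrite('pics/t9.png',cv2.cvtColor(cv2.resize(p[60:240,200:480],None,fx=2.85,fy=2.85,interpolation=2),cv2.COLOR_RGB2BGR))
E
```

```text
time_s: 19.45
position: [0.3931, -0.4515, 0.2662]
tcp_rot: [[0.237, 0.971, -0.009], [0.971, -0.237, 0.004], [0.002, -0.009, -1.0]]
force: [0.9, -0.8, 0.4]
opening: 0.005
top 0.03 125 pca 78.09164657054622 from L 81.1131501686781
top 0.1 394 pca 77.68074329190982 from L 80.36640457941192
scene 0.03 112 pca 78.477772276108 from L 77.43546625938033
scene 0.1 322 pca 78.2193562918459 from L 75.93399246777615
[(np.float64(-137.6), 44), (np.float64(-50.2), 50), (np.float64(37.6), 50), (np.float64(130.0), 29)]
[(np.float64(-139.9), 57), (np.float64(-50.0), 54), (np.float64(39.2), 50), (np.float64(130.1), 55)]
cap 120 [ 0.54329142 -0.26298892  0.16688829]
foot [ 0.54381057 -0.26256665] 0.049594135504774386
```

View pics/t9.png

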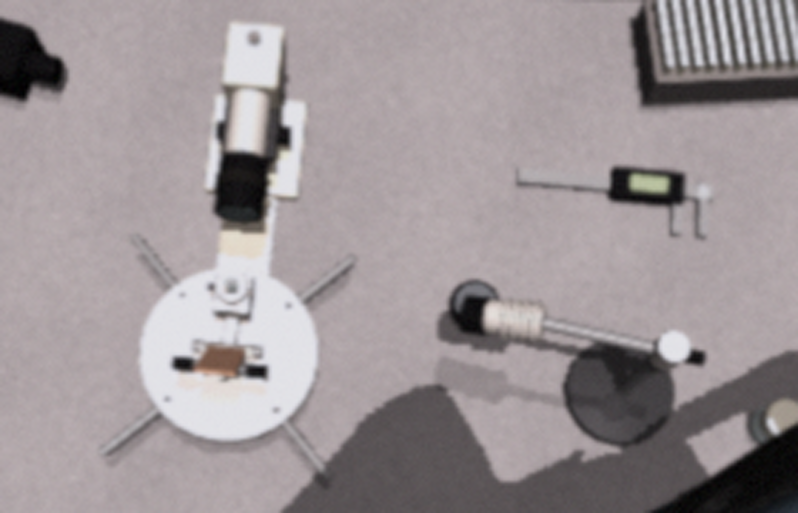

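The final top view shows the stone at crop (232,287) in line with the tube and the mirror behind it. The lamp runs from its post at (674,347) to its head at (460,305) and on towards the stone. The loupe, caliper and jar are where they were. The lamp's bearing is about 78.1° against 78.7–79.0° wanted, which is within the measuring error. Handing in.

```bash
python3 -c "
from rig import bot
print(bot.hand_in(), bot.read_state()['time_s'])"
```

```text
the job is handed in; nothing more can be done
the job is handed in; nothing more can be done
```

I turned the stage so the stone faces the lens with the mirror behind it, then swung the lamp round to the stone, and handed the job in. I used shut fingertips and only pushed: two quarter-turn pushes on spokes from the robot's side, then one on the right side of the lamp's bar. It took about 20 s of the 72 s allowed.

**Stage:** the spokes put the stone at about -5.0° and the viewer at about -4.7°. That is roughly half a degree off square. The separate viewer estimates disagreed by 1–3° among themselves, from -2.8° to -5.9°. I relied mostly on the centre of the viewer's foot plate, which came out at -4.66°.

**Lamp:** the arm's direction measured 77.7–78.5° against a wanted 78.7–79.0°. It is probably about 0.7° short, or some 4–5 mm at the stone. I left it, because that is close to what the cameras can resolve.

**The rest:** the lamp's foot measured the same before and after to within 1 mm. The spokes had not moved after the lamp push. In the last top view the loupe, caliper and jar were where they started. I did not check the dish, calculator, tweezers or gem box again at the end. The wrist-force readings stayed under 2 N, and the hand was clear of everything at hand-in.

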